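# Seat a sample carrier under the contact lip and hold it there

### The job

Take the white sample carrier with the copper sample and the red grip, slide it nose first along the orange board into the close-fitting clear-roofed case, so that its nose goes behind the steel lip, and push it on against the spring contact until it is fully home against the end stops. The spring pushes it back out if let go, so finish while still holding it pressed fully home, for the meter to read. Leave the other carrier and the other loose things on the bench where they are.

Things in the scene. Friction and masses are not known exactly. Their poses are not given: they have to be found in the camera images.
- carrier_grip (a point): Grip point of the loose carrier to load (about 120 g, lying flat): centre of its red upright grip, 30 (x) x 12 (y) mm, standing from 8 to 50 mm above the underside; grip it across the 12 mm. The point is on the carrier's centre line, 35 mm above its underside, 73 mm behind the nose edge, 17 mm ahead of the tail edge. x points to the nose, z up.
- carrier_nose (a point): Middle of the nose edge of that carrier, 4 mm above its underside, axes as above. The carrier's plate is white, 90 long (x) x 50 wide (y) x 8 mm thick, with a copper-coloured square sample on the nose half and a thin dark line across it 59 mm behind the nose.
- spare_grip (a point): The same point of the other, identical carrier, with a blue grip and a dark grey sample; leave it alone. The two carriers may have swapped places.
- station: Contact station, fixed during the run: orange board 235 (x) x 160 (y) x 12 mm, with the case on its far half. Origin on the bench surface under the board, centred in y, 120 mm ahead of the near edge. x points into the case (push direction), z up. The board's top is at z = 12 mm; its near part, x = -120 to 5 mm, is free for setting the carrier down.
- mouth (a point): Front edge of the steel lip, on the case floor (board top), centred; station x = 37 mm. From here to the stops the case is 53 mm wide and 10.5 mm high inside, floor level; lip and clear roof reach 16.5 mm above the floor. Two low wings flare the mouth to about 80 mm wide from 30 mm before this point, and a sloping lead-in before the lip starts 10 mm before it.
- home (a point): On the case floor in the plane of the two rigid end stops (either side of the spring contact), centred; station x = 85 mm. Fully home, the carrier's nose touches the stops here, its grip point is at station x = 12, y = 0, z = 47 mm, and the dark line across its plate just meets the near edge of the steel lead-in.
- contact (a joint): Travel (m) of the brass spring contact at the end of the case: 0 free, 0.008 with the carrier fully home. It needs about 2 N to start and 6 N fully pressed (friction under the carrier can double the push needed), and springs back when released.
- contact_face (a point): Middle of the spring contact's face, which the carrier's nose meets; at station x = 77 mm when free, moving to 85 mm fully pressed, 16.5 mm above the bench.
- electrode: Bystander: round steel electrode, 92 mm across, 45 mm high, origin under its centre.
- disc: Bystander: dark green rubber disc, 84 mm across, 8 mm thick, origin under its centre.
- gauge: Bystander: dark round digital thickness gauge, 52 mm across with a grey arm to its -y side (about 70 mm), 20 mm high, origin under the round part.
- driver: Bystander: screwdriver with yellow handle, 160 mm, lying along its x.
- pen: Bystander: blue pen, 130 mm, lying along its x.
- jar: Bystander: small jar, 56 mm across, 70 mm high, origin under its centre.
Mind the look-alikes: they are no part of the job. What is shaped like the part that bears carrier_grip but pink or turquoise is not meant.

How it is judged:
By the outcome, as a careful person would: the job done as asked, in the order asked, and still so for the second after the job is handed in, while the arm keeps its last pose, push and grip.
It also fails if it takes over 45 s, if anything falls off the work surface, if the arm or the gripper's body presses on something with over 40 N, if the wrist force passes 120 N, or if a joint passes its speed limit or range.

### The arm

A 7-joint arm with a two-finger parallel gripper is mounted at the origin on the work surface. World frame = base frame: x ahead of the robot, y to its left, z up, the work surface at z = 0. Lengths are in m, angles in rad, forces in N, time in s.
With the tool pointing down it reaches from about 0.425 to 1.025 m from the base axis. Payload 9.4 kg.
Tool frame: the origin (TCP) lies midway between the tips of the shut fingers; the grasp point (between the pads) lies 19 mm behind it (ctrl.pinch_z is the distance from the TCP to the grasp point, in m); y points along the fingers, z is the direction in which the jaws open and shut, and the axes are right-handed (so a half turn about y gives the same grasp; the last joint's range is limited). The gripper opens to 93 mm and grips with 3 to 60 N. Pads are 15 mm wide; open, the fingers measure 128 mm over their backs; the gripper's body (75 mm by 188 mm) begins 65 mm behind the grasp point.
Start: joints at [-1.305, 0.599, -0.003, 1.599, 0.002, 0.943, -0.08], TCP at [0.244, 0.683, 0.219] pointing down, gripper open.
Joint ranges: [-2.57, 2.57], [-0.35, 1.97], [-1.29, 1.29], [0.11, 2.56], [-1.05, 4.19], [0.11, 1.86], [-2.63, 2.63]. Speed limits (rad/s): [2.22, 2.22, 3.01, 3.01, 3.14, 3.14, 3.14].

### API

Orientations are given as a 3x3 rotation matrix whose columns are the frame's x, y, z axes.
In Python, from rig import ctrl gives the robot as it stands. The module is installed in compiled form; this text tells all that it offers.
- The arm moves only by the tool drive_tool, never from a script. Its argument "motion" is a list of rows, each an object with "travel": the shift along the tool's x, y, z in mm, a list of three; "turn": the turn, a rotation vector about the tool's x, y, z in degrees, a list of three. In form: [{"travel": [tx, ty, tz], "turn": [rx, ry, rz]}, ...]. A call has 1 to 8 rows; each row shifts and turns the commanded pose from where the row before left it, along the tool's axes as they then stand; what a row does not reach is not made up. A row lasts 1/12 s, in which the tool goes at most 41.7 mm and 7.16 degrees, less where a joint would pass 70% of its speed; a pose out of reach is approached as far as the arm can. A call is refused whole if a number of a shift passes 41.7 or a number of a turn 7.16, either way. A call with a gripper value outside its range is refused whole. "jaw" is the closure, from 0 (fully open) to 1 (shut), set as the call begins (left out, the last holds). The fingers move at their own pace and stop on an object; the grip force is fixed at half the most. Time passes only in rows, so rows that do not move let the fingers close. It gives the time, the measured TCP pose, the force and the opening at its end, in the units of the state.
- ctrl.get_state(): the state, without advancing time (a new reading comes with each control period).
- ctrl.read_camera(name): name is "scene" or "side" or "wrist"; returns a dict with "pixels" (480x640x3 uint8, red, green, blue), "depth" (480x640 float32, m along the optical axis (not along the pixel's ray), 0 where there is no reading), "vfov" (degrees; the focal length in pixels is half the picture's height over the tangent of half this angle, whatever the lens; pixels are square), "cx", "cy" (the principal point, pixels), "rvec" (rotation vector, rad) and "tvec" (3), from world to camera coordinates, as OpenCV has them. Camera axes: x right, y down, z forward; pixel columns grow to the right and rows downward; lengths in m; the calibration is good to about 2 mm. A picture is of the moment at which its call begins.
- ctrl.sign_off(): hands the job in, once; it reports no verdict.
Trained networks look in the newest picture that a camera, given by its name, has taken for a name from the list of things; names that differ only in an ending like _2 or _b are one class to them, and where a whole thing is asked for, a point or a joint stands for the part that bears it (a point fixed in the world has none). Each returns a list of dicts, best first, with "score" (0 to 1); they miss things now and then, are a little off and sometimes report something else, mostly with a low value. They report only what shows in the picture. A call takes as long as a camera call. They do not tell look-alikes from the thing itself.
- ctrl.cut_out(camera, label): "mask" (480x640 bool, what is visible of it) and "xy" ([column, row] in pixels, amid what is visible of it).
- ctrl.landmark_of(camera, label): "xy" ([column, row] in pixels: a listed point, or the origin of a listed thing).
The state is a dict: "time_s": time; "joint_positions": joint angles; "joint_velocities": joint speeds; "effort": joint torques, N m; "eef_pos": TCP position; "tool_rot": TCP orientation; "ft_force": force on the tool from outside, world axes, zero at the start; "wrist_torque": the same for the moment, N m; "grip_width": finger opening in m.
Only numpy, scipy, OpenCV 4.12 (cv2) and the standard library are available. Lean on these libraries where they do the work, as an engineer would, in place of code of your own. Each camera call takes 0.05 s, during which the arm holds its last target. There are 200 camera calls.

## Working session

There is one attempt and no reset: what is moved stays moved. The work goes in short steps, Python scripts to look and compute and a tool call to move; the robot and the scene stay as the last step left them, time stands still between calls to the robot, and variables do not carry over. Pictures are saved under pics/ and viewed, about 8 in all and at most 12, crops included, and the job is handed in when it is done.

Besides the shell and the picture viewer there is one more tool, called after "Request:" by a JSON object that holds its "api" and its "payload". drive_tool: Moves the arm, as the interface text tells. Its arguments: {"type":"object","properties":{"motion":{"type":"array"},"jaw":{"type":"number"}},"required":["motion"]}

```bash
mkdir -p pics; cat > h.py <<'E'
import numpy as np, cv2
from rig import ctrl
def cam(n):
    c=ctrl.read_camera(n); c['f']=240/np.tan(np.radians(c['vfov'])/2); c['R']=cv2.Rodrigues(np.array(c['rvec'],float))[0]; c['t']=np.array(c['tvec'],float).ravel(); return c
def ray(c,uv):
    d=c['R'].T@np.array([(uv[0]-c['cx'])/c['f'],(uv[1]-c['cy'])/c['f'],1.]); return -c['R'].T@c['t'],d
def atz(c,uv,z):
    o,d=ray(c,uv); return o+d*(z-o[2])/d[2]
def dep(c,uv):
    u,v=int(round(uv[0])),int(round(uv[1])); o,d=ray(c,uv); return o+d*c['depth'][v,u]
def proj(c,P):
    p=c['R']@np.array(P)+c['t']; return np.array([c['cx'],c['cy']])+c['f']*p[:2]/p[2]
def save(c,n,crop=None,s=1):
    im=c['pixels'][:,:,::-1]
    if crop: im=im[crop[1]:crop[3],crop[0]:crop[2]]
    cv2.imwrite('pics/'+n,cv2.resize(im,None,fx=s,fy=s,interpolation=cv2.INTER_CUBIC))
E
python3 - <<'E'
from h import *
np.set_printoptions(precision=4,suppress=True)
for n in ['scene','side']:
    c=cam(n); save(c,n+'1.png'); print(n,c['f'],c['cx'],c['cy'],-c['R'].T@c['t'])
    for l,z in [('carrier_grip',.035),('carrier_nose',.004),('spare_grip',.035),('station',0),('mouth',.012),('home',.012),('contact_face',.0165)]:
        for d in ctrl.landmark_of(n,l)[:3]: print(l,round(d['score'],2),np.round(d['xy']),atz(c,d['xy'],z)[:2],dep(c,d['xy']))
s=ctrl.get_state(); print(s['tool_rot'],s['eef_pos'],s['grip_width'],s['time_s'],ctrl.pinch_z)
E
```

```text
scene 470.857781842812 320.37834842355767 240.7336991102244 [1.0726 0.8156 0.6456]
carrier_grip 0.87 [333. 218.] [0.4659 0.0148] [0.4692 0.0191 0.0383]
carrier_grip 0.76 [310. 189.] [ 0.4228 -0.1453] [ 0.4332 -0.1299  0.0448]
carrier_grip 0.76 [327. 177.] [ 0.3434 -0.1762] [ 0.3442 -0.175   0.0357]
carrier_nose 0.95 [352. 186.] [ 0.2829 -0.1357] [ 0.2855 -0.1326  0.0061]
carrier_nose 0.83 [290. 211.] [ 0.5065 -0.123 ] [ 0.5039 -0.1275  0.001 ]
carrier_nose 0.63 [305. 230.] [ 0.5265 -0.0212] [ 0.5321 -0.0127  0.0105]
spare_grip 0.73 [272. 178.] [ 0.4733 -0.2696] [ 0.4765 -0.2638  0.0383]
station 0.71 [477. 316.] [0.426  0.4356] [0.4319 0.4391 0.0059]
station 0.68 [335. 279.] [0.5818 0.1766] [0.5916 0.1894 0.0129]
mouth 0.97 [318. 283.] [0.6272 0.1774] [0.6395 0.195  0.0295]
home 0.91 [296. 290.] [0.6765 0.169 ] [0.6865 0.1853 0.028 ]
contact_face 0.49 [476. 320.] [0.4533 0.4517] [ 0.4351  0.441  -0.002 ]
side 588.4852928908355 314.5521175382299 235.1420202724018 [-0.2154  0.9574  0.7817]
carrier_grip 0.96 [418. 233.] [ 0.4338 -0.1442] [ 0.4267 -0.132   0.0433]
carrier_grip 0.77 [368. 256.] [0.4598 0.0229] [0.4684 0.011  0.0255]
carrier_grip 0.7 [458. 243.] [ 0.3375 -0.1718] [ 0.3333 -0.1631  0.0407]
carrier_nose 0.78 [362. 246.] [ 0.5257 -0.0374] [ 0.5321 -0.0461 -0.0028]
carrier_nose 0.61 [462. 270.] [ 0.2927 -0.1188] [ 0.2952 -0.1241  0.0002]
spare_grip 0.97 [433. 210.] [ 0.4739 -0.2714] [ 0.4701 -0.2647  0.0391]
station 0.74 [281. 277.] [0.5808 0.1905] [0.5706 0.2003 0.01  ]
station 0.35 [282. 214.] [ 0.789  -0.0191] [ 0.7782 -0.0086  0.0084]
mouth 0.84 [272. 263.] [0.6249 0.1755] [0.6268 0.1738 0.0103]
home 0.85 [260. 253.] [0.676  0.1671] [0.6579 0.1831 0.0276]
contact_face 0.52 [419. 233.] [ 0.4472 -0.17  ] [ 0.4262 -0.1344  0.0407]
[[ 0.9418  0.      0.3361]
 [-0.3361 -0.      0.9418]
 [ 0.     -1.     -0.    ]] [0.2437 0.6828 0.2186] 0.09319127602254641 0.8 0.0188
```

View pics/scene1.png

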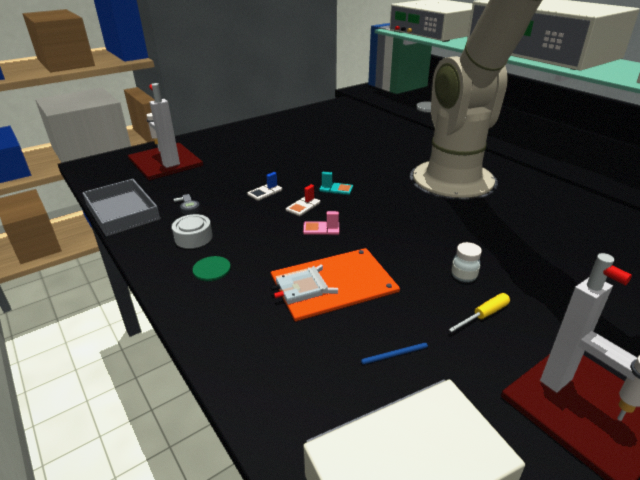

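View pics/side1.png

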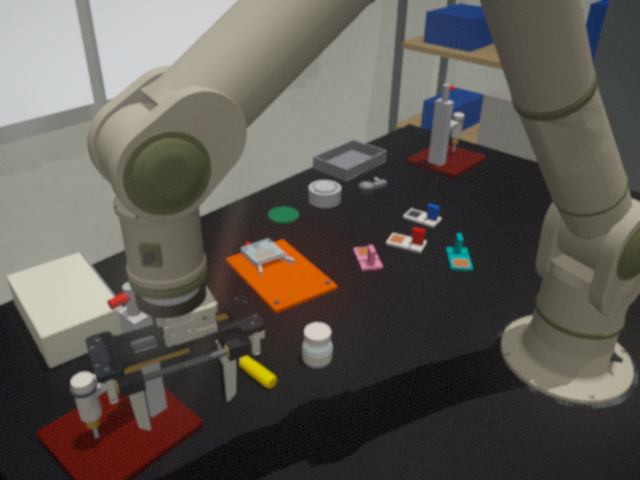

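The scene view shows the white carrier with the red grip at (308,192), or (418,236) in the side view. Things it could be taken for, in scene pixels:
- the blue-grip spare at (270,183)
- the pink look-alike at (333,220)
- the turquoise look-alike at (327,180)

I choose the red one and will check it in a close crop.

```bash
python3 - <<'E'
from h import *
c=cam('side'); c2=cam('scene')
a=cv2.resize(c['pixels'][205:275,370:475],(600,400),interpolation=2); b=cv2.resize(c2['pixels'][165:235,245:350],(600,400),interpolation=2)
cv2.imwrite('pics/crop1.png',cv2.resize(np.vstack([a,b]),(450,600))[:,:,::-1])
E
```

```text
(no output)
```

View pics/crop1.png

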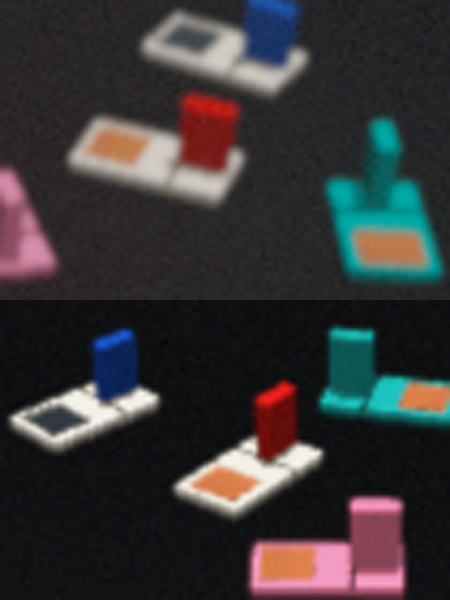

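Request:
{"api": "drive_tool", "payload": {"motion": [{"travel": [31, 0, -24.5], "turn": [0, 0, 0]}, {"travel": [31, 0, -24.5], "turn": [0, 0, 0]}, {"travel": [31, 0, -24.5], "turn": [0, 0, 0]}, {"travel": [31, 0, -24.5], "turn": [0, 0, 0]}, {"travel": [31, 0, -24.5], "turn": [0, 0, 0]}, {"travel": [31, 0, -24.5], "turn": [0, 0, 0]}, {"travel": [31, 0, -24.5], "turn": [0, 0, 0]}, {"travel": [31, 0, -24.5], "turn": [0, 0, 0]}], "jaw": 0.3}}

```text
time_s: 1.57
eef_pos: [0.4122, 0.4132, 0.2189]
tool_rot: [[0.942, 0.0, 0.336], [-0.336, 0.0, 0.942], [0.0, -1.0, 0.001]]
ft_force: [0.1, -0.3, -0.4]
grip_width: 0.0652
```

Request:
{"api": "drive_tool", "payload": {"motion": [{"travel": [31, 0, -24.5], "turn": [0, 0, 0]}, {"travel": [31, 0, -24.5], "turn": [0, 0, 0]}, {"travel": [31, 0, -24.5], "turn": [0, 0, 0]}, {"travel": [31, 0, -24.5], "turn": [0, 0, 0]}, {"travel": [31, 0, -24.5], "turn": [0, 0, 0]}, {"travel": [0, 0, 0], "turn": [0, -5, 0]}, {"travel": [0, 0, 0], "turn": [0, -5, 0]}, {"travel": [0, 0, 0], "turn": [0, 0, 0]}]}}

```text
time_s: 2.23
eef_pos: [0.5167, 0.2465, 0.2188]
tool_rot: [[0.986, 0.0, 0.165], [-0.165, 0.0, 0.986], [0.0, -1.0, 0.0]]
ft_force: [-0.3, 0.0, 0.2]
grip_width: 0.0652
```

```bash
python3 - <<'E'
from h import *
np.set_printoptions(precision=4,suppress=True)
n='wrist';c=cam(n); save(c,'w1.png'); print(-c['R'].T@c['t'],c['R'])
for l,z in [('carrier_grip',.035),('station',0),('mouth',.012),('home',.012),('contact_face',.0165)]:
    for d in ctrl.landmark_of(n,l)[:3]: print(l,round(d['score'],2),np.round(d['xy']),atz(c,d['xy'],z)[:2],dep(c,d['xy']))
s=ctrl.get_state(); print(s['tool_rot'],s['eef_pos'],s['grip_width'],s['time_s'],s['ft_force'])
E
```

```text
[0.4389 0.2598 0.386 ] [[ 0.1651  0.9863 -0.0006]
 [ 0.9464 -0.1582  0.2815]
 [ 0.2776 -0.047  -0.9595]]
carrier_grip 0.71 [ 74. 207.] [0.4656 0.0107] [0.4648 0.0181 0.0454]
station 0.95 [279. 287.] [0.5963 0.1846] [0.5911 0.1871 0.0126]
mouth 0.69 [277. 318.] [0.6286 0.1768] [0.6279 0.1771 0.0133]
home 0.76 [275. 359.] [0.6809 0.164 ] [0.6707 0.1681 0.0278]
[[ 0.9858  0.      0.1679]
 [-0.1679  0.      0.9858]
 [ 0.     -1.      0.    ]] [0.5159 0.248  0.2187] 0.06503295515204453 2.5333 [0.0513 0.1384 0.1884]
```

View pics/w1.png

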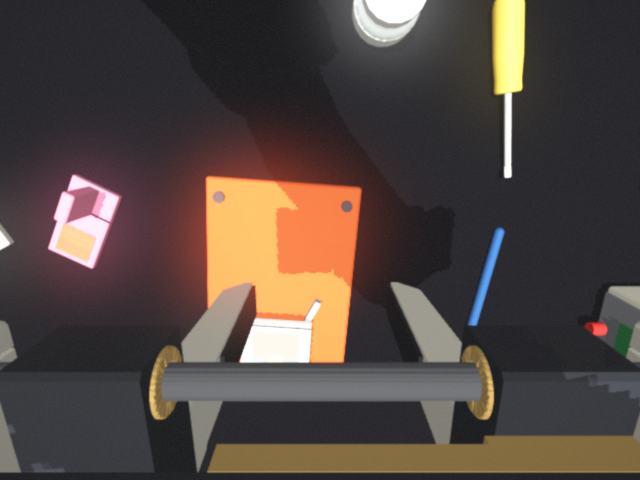

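The crop confirms the target: white plate, copper sample, red grip, with the spare carrier beyond it. The wrist view shows the near corners of the orange board at (207,177) and (361,188), with the case at (278,345). Next I fit the board edges.

```bash
python3 - <<'E'
from h import *
np.set_printoptions(precision=4,suppress=True)
for n in ['wrist','scene','side']:
    c=cam(n); p=c['pixels'].astype(int)
    m=((p[...,0]>110)&(p[...,2]<60)&(p[...,1]<0.65*p[...,0])&(p[...,1]>0.12*p[...,0])).astype(np.uint8)
    k,lab,st,_=cv2.connectedComponentsWithStats(m); i=1+np.argmax(st[1:,4]); v,u=np.where(lab==i)
    P=np.array([atz(c,q,.012)[:2] for q in zip(u,v)],np.float32)
    P=P
    (cx,cy),(w,h),a=cv2.minAreaRect(P*1000); box=cv2.boxPoints(((cx,cy),(w,h),a))
    print(n,len(u),cx,cy,w,h,a,box.tolist())
    if n=='wrist':
        L=lambda rows,f:np.array([atz(c,(f(u[v==r]),r),.012)[:2] for r in rows])
        for nm,A in [('left',L(range(195,275,3),np.min)),('right',L(range(200,320,3),np.max))]:
            vx,vy,x0,y0=cv2.fitLine((A*1000).astype(np.float32),cv2.DIST_HUBER,0,.01,.01).ravel(); print(nm,np.degrees(np.arctan(vy/vx)),x0,y0)
        N=np.array([atz(c,(q,v[u==q].min()),.012)[:2] for q in range(225,345,3)])
        vx,vy,x0,y0=cv2.fitLine((N*1000).astype(np.float32),cv2.DIST_HUBER,0,.01,.01).ravel(); print('near',np.degrees(np.arctan(-vx/vy)),x0,y0)
E
```

```text
wrist 3027 524.5128173828125 190.96099853515625 195.46902465820312 142.30908203125 86.34142303466797 [[447.26678466796875, 97.96610260009766], [589.2858276367188, 88.8852310180664], [601.7588500976562, 283.9559020996094], [459.73980712890625, 293.0367736816406]]Traceback (most recent call last):
  File "<stdin>", line 13, in <module>
  File "<stdin>", line 12, in <lambda>
    return _wrapreduction(a, np.maximum, 'max', axis, None, out,
                          keepdims=keepdims, initial=initial, where=where)
    return ufunc.reduce(obj, axis, dtype, out, **passkwargs)
           ~~~~~~~~~~~~^^^^^^^^^^^^^^^^^^^^^^^^^^^^^^^^^^^^^
ValueError: zero-size array to reduction operation maximum which has no identity
```

Request:
{"api": "drive_tool", "payload": {"motion": [{"travel": [0, 0, -40], "turn": [0, -5, 0]}, {"travel": [0, 0, -40], "turn": [0, -5, 0]}, {"travel": [0, 0, -40], "turn": [0, -5, 0]}, {"travel": [0, 0, -40], "turn": [0, -5, 0]}, {"travel": [0, 0, -40], "turn": [0, -5, 0]}, {"travel": [-20, 0, -35], "turn": [0, 0, 0]}, {"travel": [-20, 0, -35], "turn": [0, 0, 0]}, {"travel": [-20, 0, -35], "turn": [0, 0, 0]}]}}

```text
time_s: 3.25
eef_pos: [0.4869, -0.0698, 0.2187]
tool_rot: [[0.964, 0.0, -0.265], [0.265, -0.0, 0.964], [0.0, -1.0, -0.0]]
ft_force: [0.3, -0.7, -0.3]
grip_width: 0.065
```

Request:
{"api": "drive_tool", "payload": {"motion": [{"travel": [-25, 0, -19], "turn": [0, 0, 0]}, {"travel": [-25, 0, -19], "turn": [0, 0, 0]}, {"travel": [-25, 0, -19], "turn": [0, 0, 0]}, {"travel": [0, 0, 0], "turn": [0, 0, 0]}, {"travel": [0, 0, 0], "turn": [0, 0, 0]}]}}

```text
time_s: 3.67
eef_pos: [0.4294, -0.1441, 0.2189]
tool_rot: [[0.965, 0.0, -0.261], [0.261, -0.0, 0.965], [0.0, -1.0, -0.0]]
ft_force: [0.7, 0.2, 0.3]
grip_width: 0.0653
```

```bash
python3 - <<'E'
from h import *
np.set_printoptions(precision=4,suppress=True)
n='wrist';c=cam(n); save(c,'w2.png')
for l,z in [('carrier_grip',.035),('carrier_nose',.004)]:
    for d in ctrl.landmark_of(n,l)[:3]: print(l,round(d['score'],2),np.round(d['xy']),atz(c,d['xy'],z)[:2],dep(c,d['xy']))
s=ctrl.get_state(); print(s['tool_rot'],s['eef_pos'],s['time_s'])
p=c['pixels'].astype(int); m=((p[...,0]>90)&(p[...,1]<.35*p[...,0])&(p[...,2]<.35*p[...,0])).astype(np.uint8)
k,lab,st,ce=cv2.connectedComponentsWithStats(m)
for i in range(1,k):
    if st[i,4]>80: print('red',st[i],ce[i],atz(c,ce[i],.05))
i=1+np.argmax(st[1:,4]); v,u=np.where(lab==i); P=np.array([dep(c,q) for q in zip(u,v)]); T=P[P[:,2]>.046]
print('top',len(T),T[:,2].mean(),cv2.minAreaRect((T[:,:2]*1000).astype(np.float32)))
w=((p.min(2)>130)&(np.ptp(p,2)<40)).astype(np.uint8); k,lab,st,ce=cv2.connectedComponentsWithStats(w)
for i in range(1,k):
    if st[i,4]>150:
        v,u=np.where(lab==i); P=np.array([atz(c,q,.008)[:2] for q in zip(u,v)],np.float32)*1000; print('white',st[i],cv2.minAreaRect(P))
for n in ['scene','side']:
    c=cam(n); h=cv2.cvtColor(c['pixels'],cv2.COLOR_RGB2HSV).astype(int)
    m=((h[...,0]>4)&(h[...,0]<15)&(h[...,1]>200)&(h[...,2]>120)).astype(np.uint8); k,lab,st,_=cv2.connectedComponentsWithStats(m); i=1+np.argmax(st[1:,4]); v,u=np.where(lab==i)
    P=np.array([atz(c,q,.012)[:2] for q in zip(u,v)],np.float32)*1000; print(n,st[i],cv2.minAreaRect(P),cv2.boxPoints(cv2.minAreaRect(P)).tolist())
E
```

```text
carrier_grip 0.84 [326. 222.] [ 0.432  -0.1378] [ 0.4285 -0.139   0.0506]
carrier_grip 0.83 [313. 121.] [ 0.3437 -0.1751] [ 0.3441 -0.1746  0.0511]
carrier_grip 0.72 [455. 288.] [0.4651 0.0101] [0.4621 0.0054 0.0444]
carrier_nose 0.95 [382.  87.] [ 0.2948 -0.1195] [ 0.294  -0.1189 -0.0011]
carrier_nose 0.9 [330. 280.] [ 0.5016 -0.1134] [ 0.4999 -0.114   0.0084]
[[ 0.9639  0.0008 -0.2662]
 [ 0.2662  0.0002  0.9639]
 [ 0.0009 -1.     -0.    ]] [ 0.4312 -0.1421  0.2188] 3.8167Traceback (most recent call last):
  File "<stdin>", line 11, in <module>
    return _wrapfunc(a, 'argmax', axis=axis, out=out, **kwds)
    return bound(*args, **kwds)
ValueError: attempt to get argmax of an empty sequence
```

View pics/w2.png

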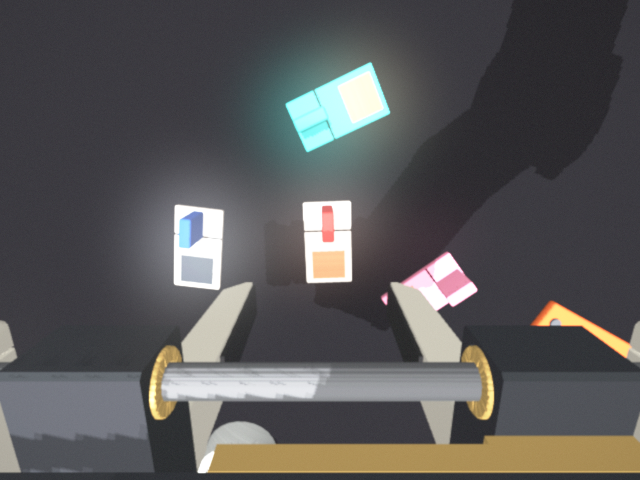

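The red carrier sits at centre: plate corners (303,202), (351,201), (352,282) and (306,282), grip at (328,223), sample towards the nose at (328,264).

```bash
python3 - <<'E'
from h import *
np.set_printoptions(precision=4,suppress=True)
c=cam('wrist'); p=c['pixels'].astype(int); sub=np.zeros((480,640),bool); sub[190:292,293:362]=1
m=sub&(p.max(2)>110); v,u=np.where(m); P=np.array([atz(c,q,.008)[:2] for q in zip(u,v)],np.float32)*1000
r=cv2.minAreaRect(P); print(r,cv2.boxPoints(r).tolist())
h=cv2.cvtColor(c['pixels'],cv2.COLOR_RGB2HSV).astype(int)
m=sub&((h[...,0]<4)|(h[...,0]>174))&(h[...,1]>150)&(h[...,2]>60); v,u=np.where(m); D=np.array([dep(c,q) for q in zip(u,v)]); T=D[D[:,2]>.045]
print('red',len(u),len(T),T.mean(0),cv2.minAreaRect((T[:,:2]*1000).astype(np.float32)))
T=T[:,:2]-T[:,:2].mean(0); e=np.linalg.svd(T)[2][0]; print('red yaw',np.degrees(np.arctan(e[1]/e[0])))
for n in ['scene','side']:
    c=cam(n); h=cv2.cvtColor(c['pixels'],cv2.COLOR_RGB2HSV).astype(int)
    m=((h[...,0]>4)&(h[...,0]<15)&(h[...,1]>200)&(h[...,2]>100)).astype(np.uint8); k,lab,st,_=cv2.connectedComponentsWithStats(m); 
    if k<2: print(k);continue
    i=1+np.argmax(st[1:,4]); v,u=np.where(lab==i)
    P=np.array([atz(c,q,.012)[:2] for q in zip(u,v)],np.float32)*1000; print(n,st[i],cv2.minAreaRect(P),cv2.boxPoints(cv2.minAreaRect(P)).tolist())
E
```

```text
((454.7542419433594, -128.9021759033203), (100.39923095703125, 72.52603149414062), 15.465361595153809) [[396.7025146484375, -107.33819580078125], [416.0419921875, -177.23818969726562], [512.8059692382812, -150.46615600585938], [493.46649169921875, -80.566162109375]]Traceback (most recent call last):
  File "<stdin>", line 7, in <module>
IndexError: too many indices for array: array is 1-dimensional, but 2 were indexed
```

```bash
python3 - <<'E'
from h import *
np.set_printoptions(precision=4,suppress=True)
c=cam('wrist'); p=c['pixels'].astype(int)
for q in [(303,202),(351,201),(352.5,282.5),(306,282.5)]: print(q,atz(c,q,.008)[:2])
print(c['pixels'][225,328],c['pixels'][264,328],c['pixels'][212,312],c['pixels'][240,290],c['pixels'][222,328:334].tolist())
m=np.zeros((480,640),np.uint8); m[190:292,293:362]=(p.min(2)>150)[190:292,293:362]
v,u=np.where(m); r=cv2.minAreaRect(np.array([atz(c,q,.008)[:2] for q in zip(u,v)],np.float32)*1000); print('white',len(u),r)
m[:]=0; m[190:250,310:345]=((p[...,0]>60)&(p[...,1]<.4*p[...,0]))[190:250,310:345]
v,u=np.where(m); D=np.array([dep(c,q) for q in zip(u,v)]); print(len(u)); T=D[D[:,2]>.044]; print(len(T),T.mean(0),cv2.minAreaRect((T[:,:2]*1000).astype(np.float32)))
for n in ['scene','side']:
    c=cam(n); p=c['pixels'].astype(int); m=((p[...,0]>140)&(p[...,2]<.25*p[...,0])&(p[...,1]<.5*p[...,0])&(p[...,1]>.2*p[...,0])).astype(np.uint8)
    k,lab,st,_=cv2.connectedComponentsWithStats(m)
    i=1+np.argmax(st[1:,4]); v,u=np.where(lab==i)
    P=np.array([atz(c,q,.012)[:2] for q in zip(u,v)],np.float32)*1000; r=cv2.minAreaRect(P); print(n,st[i],r,cv2.boxPoints(r).tolist())
E
```

```text
(303, 202) [ 0.4251 -0.1629]
(351, 201) [ 0.4106 -0.1148]
(352.5, 282.5) [ 0.4982 -0.0866]
(306, 282.5) [ 0.512  -0.1366]
[255 173 164] [253 200 151] [255 255 255] [108  97  95] [[255, 174, 165], [255, 172, 164], [255, 167, 159], [255, 196, 188], [255, 250, 247], [255, 255, 255]]
white 3527 ((459.0243835449219, -129.32022094726562), (91.90191650390625, 51.56814193725586), 16.73018455505371)
0Traceback (most recent call last):
  File "<stdin>", line 9, in <module>
IndexError: too many indices for array: array is 1-dimensional, but 2 were indexed
```

Request:
{"api": "drive_tool", "payload": {"motion": [{"travel": [2, 0, 5], "turn": [0, -1.6, 0]}, {"travel": [0, 38, 0], "turn": [0, 0, 0]}, {"travel": [0, 38, 0], "turn": [0, 0, 0]}, {"travel": [0, 38, 0], "turn": [0, 0, 0]}, {"travel": [0, 36, 0], "turn": [0, 0, 0]}, {"travel": [0, 30, 0], "turn": [0, 0, 0]}, {"travel": [0, 21, 0], "turn": [0, 0, 0]}, {"travel": [0, 0, 0], "turn": [0, 0, 0]}]}}

```text
time_s: 4.58
eef_pos: [0.4298, -0.1361, 0.0141]
tool_rot: [[0.956, -0.005, -0.295], [0.295, 0.002, 0.956], [-0.004, -1.0, 0.003]]
ft_force: [-0.1, 0.6, 0.9]
grip_width: 0.0651
```

Request:
{"api": "drive_tool", "payload": {"motion": [{"travel": [0, 0, 0], "turn": [0, 0, 0]}, {"travel": [0, 0, 0], "turn": [0, 0, 0]}, {"travel": [0, 0, 0], "turn": [0, 0, 0]}, {"travel": [0, 0, 0], "turn": [0, 0, 0]}, {"travel": [0, 0, 0], "turn": [0, 0, 0]}, {"travel": [0, 0, 0], "turn": [0, 0, 0]}, {"travel": [0, 0, 0], "turn": [0, 0, 0]}, {"travel": [0, 0, 0], "turn": [0, 0, 0]}], "jaw": 1}}

```text
time_s: 5.25
eef_pos: [0.4309, -0.1378, 0.0179]
tool_rot: [[0.957, 0.001, -0.292], [0.292, -0.0, 0.957], [0.001, -1.0, -0.0]]
ft_force: [0.9, -0.0, -0.4]
grip_width: 0.0163
```

```bash
python3 - <<'E'
from h import *
np.set_printoptions(precision=4,suppress=True)
s=ctrl.get_state(); print(s['tool_rot'],s['eef_pos'],s['time_s'],s['grip_width'],s['ft_force'])
c=cam('wrist'); b=c['pixels']
d=cam('side'); a=cv2.resize(d['pixels'][195:325,215:475],(640,320),interpolation=2)
cv2.imwrite('pics/w3.png',cv2.resize(np.vstack([a,b[120:400]]),(640,600))[:,:,::-1])
p=d['pixels']; print(p[270,270:300:6].tolist())
E
```

```text
[[ 0.9565  0.0006 -0.2916]
 [ 0.2916 -0.0001  0.9565]
 [ 0.0005 -1.     -0.0003]] [ 0.4309 -0.1378  0.0179] 5.25 0.016341942730081677 [ 0.9243 -0.0205 -0.375 ]
[[215, 94, 0], [215, 94, 0], [215, 97, 0], [215, 95, 0], [215, 97, 0]]
```

View pics/w3.png

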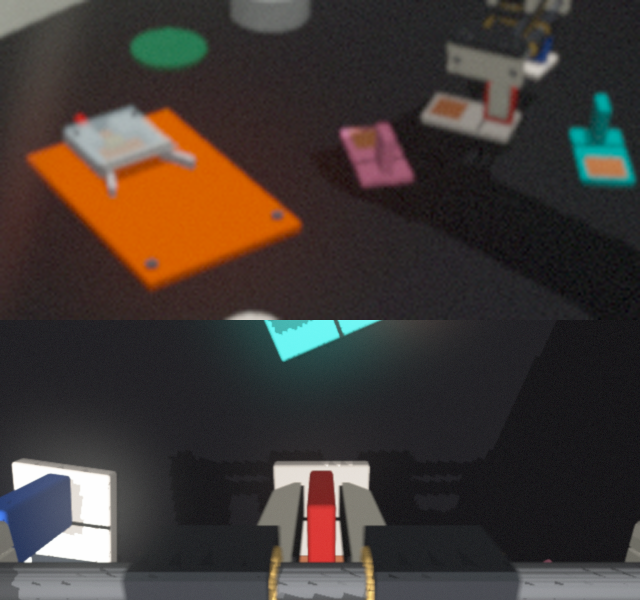

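The fingers are astride the red grip, but the opening is 16 mm and still closing. The side crop shows the board clearly. I hold for the close, lift, then fit the board from the fixed cameras.

Request:
{"api": "drive_tool", "payload": {"motion": [{"travel": [0, 0, 0], "turn": [0, 0, 0]}, {"travel": [0, 0, 0], "turn": [0, 0, 0]}, {"travel": [0, 0, 0], "turn": [0, 0, 0]}, {"travel": [0, 0, 0], "turn": [0, 0, 0]}]}}

```text
time_s: 5.68
eef_pos: [0.4309, -0.1378, 0.0178]
tool_rot: [[0.957, 0.0, -0.292], [0.292, -0.0, 0.957], [0.0, -1.0, -0.0]]
ft_force: [-0.9, -0.1, 5.6]
grip_width: 0.0121
```

```bash
python3 - <<'E'
from h import *
s=ctrl.get_state(); print(s['eef_pos'],s['grip_width'])
for n in ['scene','side']:
    c=cam(n); p=c['pixels'].astype(int); m=((p[...,0]>140)&(p[...,2]<.25*p[...,0])&(p[...,1]<.6*p[...,0])&(p[...,1]>.2*p[...,0])).astype(np.uint8)
    k,lab,st,_=cv2.connectedComponentsWithStats(m); i=1+np.argmax(st[1:,4]); v,u=np.where(lab==i)
    P=np.array([atz(c,q,.012)[:2] for q in zip(u,v)],np.float32)*1000; r=cv2.minAreaRect(P); print(n,st[i],r,np.round(cv2.boxPoints(r)).tolist())
    hull=cv2.convexHull(np.c_[u,v].astype(np.int32)); ap=cv2.approxPolyDP(hull,4,True)[:,0]; print([(q.tolist(),np.round(atz(c,q,.012)[:2]*1000).tolist()) for q in ap])
E
```

```text
[ 0.43086384 -0.13776286  0.01778713] 0.012057351024504554
scene [ 271  248  129   71 3772] ((594.3018798828125, 188.09912109375), (162.5369110107422, 234.70530700683594), 76.52498626708984) [[461.0, 136.0], [689.0, 82.0], [727.0, 240.0], [499.0, 294.0]]
[([399, 288], [501.0, 291.0]), ([295, 318], [725.0, 238.0]), ([271, 272], [688.0, 86.0]), ([365, 248], [463.0, 137.0])]
side [ 226  239  111   72 3474] ((586.847412109375, 188.14071655273438), (162.78378295898438, 240.2406005859375), 76.5558853149414) [[451.0, 137.0], [685.0, 81.0], [723.0, 239.0], [489.0, 295.0]]
[([336, 287], [454.0, 144.0]), ([275, 310], [494.0, 293.0]), ([226, 259], [716.0, 238.0]), ([283, 239], [682.0, 82.0])]
```

Request:
{"api": "drive_tool", "payload": {"motion": [{"travel": [0, -20, 0], "turn": [0, 0, 0]}, {"travel": [0, -38, 0], "turn": [0, 0, 0]}, {"travel": [0, -38, 0], "turn": [0, 0, 0]}, {"travel": [0, -34, 0], "turn": [0, 0, 0]}, {"travel": [19, 0, 30], "turn": [0, 0, 0]}, {"travel": [19, 0, 30], "turn": [0, 0, 0]}, {"travel": [19, 0, 30], "turn": [0, 0, 0]}, {"travel": [19, 0, 30], "turn": [0, 0, 0]}]}}

```text
time_s: 6.45
eef_pos: [0.4685, 0.0003, 0.1479]
tool_rot: [[0.957, 0.0, -0.29], [0.29, -0.0, 0.957], [0.0, -1.0, -0.0]]
ft_force: [-0.2, -0.7, -1.7]
grip_width: 0.0115
```

Request:
{"api": "drive_tool", "payload": {"motion": [{"travel": [19, 0, 30], "turn": [0, 0, 0]}, {"travel": [19, 0, 30], "turn": [0, 0, 0]}, {"travel": [19, 0, 30], "turn": [0, 0, 0]}, {"travel": [19, 0, 30], "turn": [0, 0, 0]}, {"travel": [19, 0, 30], "turn": [0, 0, 0]}, {"travel": [19, 0, 30], "turn": [0, 0, 0]}, {"travel": [0, 0, 0], "turn": [0, 6.1, 0]}, {"travel": [0, 0, 0], "turn": [0, 6.1, 0]}]}}

```text
time_s: 7.12
eef_pos: [0.5248, 0.2073, 0.147]
tool_rot: [[0.997, -0.001, -0.082], [0.082, 0.001, 0.997], [-0.001, -1.0, 0.001]]
ft_force: [0.4, -0.8, -1.7]
grip_width: 0.0119
```

Request:
{"api": "drive_tool", "payload": {"motion": [{"travel": [0, 0, 0], "turn": [0, 6.1, 0]}, {"travel": [0, 0, 0], "turn": [0, 6.1, 0]}, {"travel": [0, 0, 0], "turn": [0, 6.1, 0]}, {"travel": [0, 30, 0], "turn": [0, 0, 0]}, {"travel": [0, 30, 0], "turn": [0, 0, 0]}, {"travel": [0, 0, 0], "turn": [0, 0, 0]}, {"travel": [0, 0, 0], "turn": [0, 0, 0]}]}}

```text
time_s: 7.7
eef_pos: [0.5238, 0.2041, 0.0865]
tool_rot: [[0.972, -0.004, 0.234], [-0.234, -0.002, 0.972], [-0.003, -1.0, -0.003]]
ft_force: [0.7, 0.1, -1.2]
grip_width: 0.0117
```

Request:
{"api": "drive_tool", "payload": {"motion": [{"travel": [0, 25, 0], "turn": [0, 0, 0]}, {"travel": [0, 20, 0], "turn": [0, 0, 0]}, {"travel": [0, 9, 0], "turn": [0, 0, 0]}, {"travel": [0, 0, 0], "turn": [0, 0, 0]}, {"travel": [0, 0, 0], "turn": [0, 0, 0]}, {"travel": [0, 0, 0], "turn": [0, 0, 0]}]}}

```text
time_s: 8.2
eef_pos: [0.5257, 0.2048, 0.035]
tool_rot: [[0.972, 0.001, 0.234], [-0.234, 0.001, 0.972], [0.001, -1.0, 0.001]]
ft_force: [0.4, -0.1, -0.7]
grip_width: 0.0117
```

```bash
python3 - <<'E'
from h import *
np.set_printoptions(precision=4,suppress=True)
s=ctrl.get_state(); print(s['tool_rot'],s['eef_pos'],s['time_s'],s['ft_force'])
X=s['tool_rot'][:,0];Z=s['tool_rot'][:,2]; e=s['eef_pos']
rel=lambda P:np.round(1000*np.array([(P-e)@X,(P-e)@Z]),1)
im=[]
for n,b in [('scene',(255,235,415,325)),('side',(210,225,370,315))]:
    c=cam(n); im.append(cv2.resize(c['pixels'][b[1]:b[3],b[0]:b[2]],(533,300),interpolation=2))
    for l,z in [('carrier_grip',.049),('carrier_nose',.018),('mouth',.012),('home',.012)]:
        for d in ctrl.landmark_of(n,l)[:2]: print(n,l,round(d['score'],2),np.round(d['xy'],1),atz(c,d['xy'],z)[:2],'rel',rel(atz(c,d['xy'],z)))
cv2.imwrite('pics/s4.png',np.vstack(im)[:,:,::-1])
E
```

```text
[[ 0.9722  0.0015  0.2343]
 [-0.2343  0.0007  0.9722]
 [ 0.0013 -1.      0.001 ]] [0.5257 0.2048 0.035 ] 8.2 [ 0.3609 -0.1139 -0.6616]
scene carrier_grip 0.82 [362.5 255.2] [0.5209 0.1946] rel [ -2.3 -11.1]
scene carrier_grip 0.73 [327.3 176.7] [ 0.3568 -0.1565] rel [ -79.6 -390.8]
scene carrier_nose 0.94 [301.3 227.3] [ 0.5384 -0.0189] rel [  64.8 -214.6]
scene carrier_nose 0.65 [348.1 188. ] [ 0.3148 -0.1136] rel [-130.5 -359. ]
scene mouth 0.83 [314.7 285.1] [0.6371 0.1792] rel [114.2   1.2]
scene mouth 0.74 [466.9 272.1] [0.3441 0.3391] rel [-208.1   88. ]
scene home 0.62 [297.5 287.4] [0.6705 0.1641] rel [150.3  -5.7]
side carrier_grip 0.66 [459.1 242.4] [ 0.3263 -0.1527] rel [-110.1 -394.4]
side carrier_grip 0.64 [371.4 253.9] [0.4464 0.0305] rel [ -36.2 -188.1]
side carrier_nose 0.69 [276.  267.7] [0.5976 0.1885] rel [73.7  1. ]
side carrier_nose 0.69 [462.3 266.8] [ 0.2879 -0.1105] rel [-157.4 -362.3]
side mouth 0.58 [270.8 265.2] [0.6201 0.1836] rel [96.7  1.5]
side home 0.78 [259.9 254.8] [0.671  0.1708] rel [149.1   1. ]
```

View pics/s4.png

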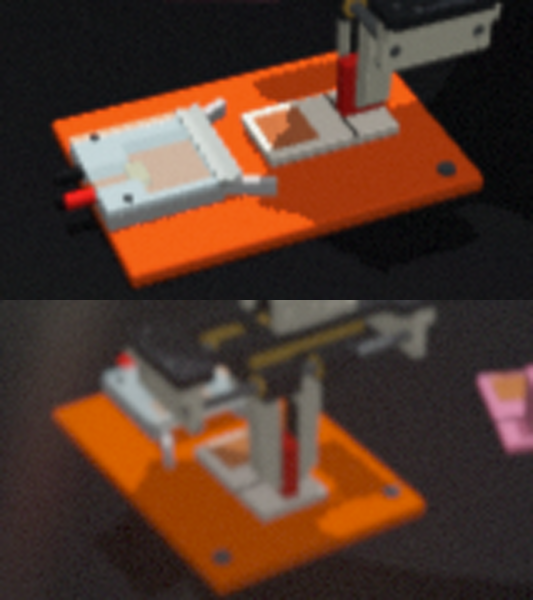

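```bash
python3 - <<'E'
from h import *
np.set_printoptions(precision=1,suppress=True,linewidth=200)
s=ctrl.get_state(); R=s['tool_rot'];X=R[:,0]*[1,1,0];Z=R[:,2]*[1,1,0]; e=s['eef_pos']*[1,1,0]
def prof(c,x,z,ls):
    q=np.array([proj(c,e+X*x/1000+Z*l/1000+[0,0,z]) for l in ls],np.float32)
    return cv2.remap(c['pixels'],q[:,0].reshape(1,-1),q[:,1].reshape(1,-1),cv2.INTER_LINEAR)[0].astype(float)
def edge(ls,y,lo,hi):
    i=(ls>=lo)&(ls<=hi); l=ls[i]; g=np.abs(np.gradient(cv2.GaussianBlur(y[i].reshape(1,-1),(0,0),4)[0])); k=g.argmax(); w=slice(max(k-12,0),k+13); return (l[w]*g[w]).sum()/g[w].sum()
ls=np.arange(-110,110,.25)
for n in ['scene','side']:
    c=cam(n)
    for lab,z,xs,(a,b),ch in [('board',.012,range(-40,200,20),((-95,-65),(65,95)),0),('plate',.0252,range(52,73,4),((-38,-14),(14,38)),2)]:
        E=np.array([[edge(ls,prof(c,x,z,ls)[:,ch],*a),edge(ls,prof(c,x,z,ls)[:,ch],*b)] for x in xs]); print(n,lab); print(E.T, np.median(E,0),np.median(E))
E
```

```text
scene board
[[-85.7 -83.4 -82.  -82.1 -82.1 -82.1 -82.  -82.2 -82.1 -81.9 -80.9 -80.9]
 [ 85.7  87.8  87.9  87.5  87.3  87.8  79.2  79.7  87.3  79.4  79.7  78.9]] [-82.1  86.5] -0.9797956425692291
scene plate
[[-24.2 -24.5 -23.7 -24.1 -23.6 -24.1]
 [ 18.4  33.9  18.3  18.5  18.5  33.9]] [-24.1  18.5] -2.614502870235878
side board
[[-83.  -83.3 -83.3 -83.2 -83.1 -83.7 -86.2 -68.3 -92.1 -71.4 -73.4 -92.2]
 [ 83.   82.9  83.9  82.3  82.2  82.8  80.5  80.5  80.7  80.   79.7  77.3]] [-83.2  81.5] 4.524808654976532
side plate
[[-34.5 -35.4 -35.6 -22.9 -15.9 -16.1]
 [ 32.2  31.6  30.7  29.   26.8  24.3]] [-28.7  29.9] 4.197194953539296
```

Request:
{"api": "drive_tool", "payload": {"motion": [{"travel": [0, 2, -2], "turn": [0, 0, 0]}, {"travel": [0, 1.5, 0], "turn": [0, 0, 0]}, {"travel": [7, 0, 0], "turn": [0, 0, 0]}, {"travel": [7, 0, 0], "turn": [0, 0, 0]}, {"travel": [4, 0, 0], "turn": [0, 0, 0]}, {"travel": [0, 0, 0], "turn": [0, 0, 0]}, {"travel": [0, 0, 0], "turn": [0, 0, 0]}, {"travel": [0, 0, 0], "turn": [0, 0, 0]}]}}

```text
time_s: 9.47
eef_pos: [0.5418, 0.1984, 0.0299]
tool_rot: [[0.972, -0.0, 0.234], [-0.234, -0.0, 0.972], [-0.0, -1.0, -0.0]]
ft_force: [-1.2, 0.1, -1.4]
grip_width: 0.0116
```

```bash
cat > ov.py <<'E'
from h import *
import sys
np.set_printoptions(precision=4,suppress=True)
s=ctrl.get_state(); R=s['tool_rot'];X=R[:,0]*[1,1,0];Z=R[:,2]*[1,1,0]; e=s['eef_pos']*[1,1,0]
print(s['eef_pos'],R[:,0],s['ft_force'],s['grip_width'],s['time_s'])
c=cam('scene'); b=(270,245,380,322); k=7
im=cv2.resize(c['pixels'][b[1]:b[3],b[0]:b[2]],None,fx=k,fy=k,interpolation=2)[:,:,::-1].copy()
pt=lambda P:tuple(int(round(t)) for t in (proj(c,P)-[b[0]-.5,b[1]-.5])*k)
W=lambda x,l,z:e+X*x/1000+Z*l/1000+[0,0,z]
zt=s['eef_pos'][2]-.0178+.008
q=[W(73,-25,zt),W(73,25,zt),W(-17,25,zt),W(-17,-25,zt)]
for i in range(4): cv2.line(im,pt(q[i]),pt(q[(i+1)%4]),(0,255,0),1)
o=np.array([.5932,.1874,0])+Z*float(sys.argv[2])/1000; S=lambda x,y,z:o+X*x/1000+Z*y/1000+[0,0,z]
for A,B in [((37,-26.5,.012),(85,-26.5,.012)),((37,26.5,.012),(85,26.5,.012)),((27,-26.5,.012),(27,26.5,.012)),((7,-40,.012),(37,-26.5,.012)),((7,40,.012),(37,26.5,.012)),((-120,-80,.012),(115,-80,.012)),((-120,80,.012),(115,80,.012)),((85,-26.5,.0285),(85,26.5,.0285))]: cv2.line(im,pt(S(*A)),pt(S(*B)),(255,0,255),1)
cv2.imwrite('pics/'+sys.argv[1],im)
E
python3 ov.py o5.png -1.5
```

```text
[0.5418 0.1984 0.0299] [ 0.9722 -0.2342 -0.0004] [-1.1853  0.0613 -1.3779] 0.011575311494082467 9.4667
```

View pics/o5.png

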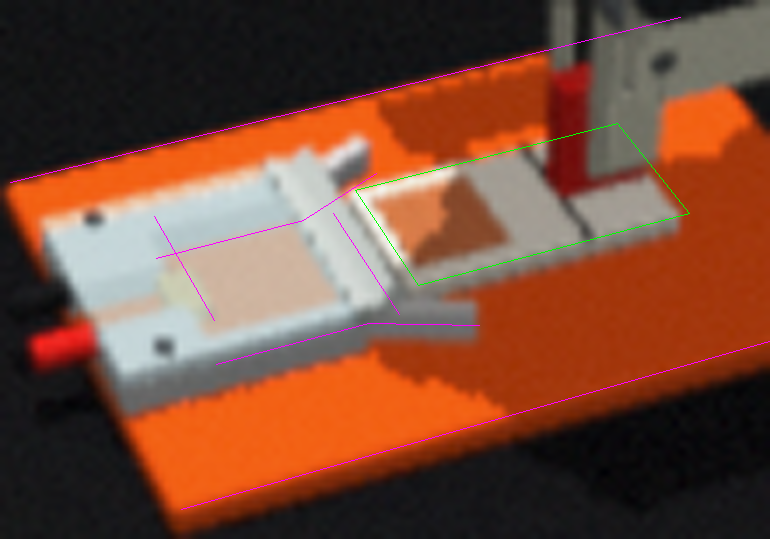

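The overlay matches: green (plate from the TCP) lies on the plate, with its nose line from (358,190) to (418,285). Magenta (station model) lies on the board edges, and its wing tips at (375,175) and (478,325) fit the picture. I advance and watch the force.

Request:
{"api": "drive_tool", "payload": {"motion": [{"travel": [4, 0, 0], "turn": [0, 0, 0]}, {"travel": [4, 0, 0], "turn": [0, 0, 0]}, {"travel": [4, 0, 0], "turn": [0, 0, 0]}, {"travel": [3, 0, 0], "turn": [0, 0, 0]}, {"travel": [0, 0, 0], "turn": [0, 0, 0]}, {"travel": [0, 0, 0], "turn": [0, 0, 0]}]}}

```text
time_s: 10.02
eef_pos: [0.5568, 0.1948, 0.0301]
tool_rot: [[0.972, 0.0, 0.234], [-0.234, -0.0, 0.972], [0.0, -1.0, -0.0]]
ft_force: [-0.3, -0.4, -1.2]
grip_width: 0.0116
```

Request:
{"api": "drive_tool", "payload": {"motion": [{"travel": [3, 0, 0], "turn": [0, 0, 0]}, {"travel": [3, 0, 0], "turn": [0, 0, 0]}, {"travel": [3, 0, 0], "turn": [0, 0, 0]}, {"travel": [0, 0, 0], "turn": [0, 0, 0]}, {"travel": [0, 0, 0], "turn": [0, 0, 0]}, {"travel": [0, 0, 0], "turn": [0, 0, 0]}]}}

```text
time_s: 10.52
eef_pos: [0.5653, 0.1929, 0.0301]
tool_rot: [[0.972, -0.0, 0.234], [-0.234, -0.0, 0.972], [-0.0, -1.0, -0.0]]
ft_force: [0.9, 0.6, -0.6]
grip_width: 0.0118
```

Request:
{"api": "drive_tool", "payload": {"motion": [{"travel": [4, 0, 0], "turn": [0, 0, 0]}, {"travel": [4, 0, 0], "turn": [0, 0, 0]}, {"travel": [4, 0, 0], "turn": [0, 0, 0]}, {"travel": [0, 0, 0], "turn": [0, 0, 0]}, {"travel": [0, 0, 0], "turn": [0, 0, 0]}]}}

```text
time_s: 10.93
eef_pos: [0.5774, 0.1899, 0.0301]
tool_rot: [[0.972, 0.0, 0.235], [-0.235, -0.0, 0.972], [0.0, -1.0, 0.0]]
ft_force: [-0.9, 0.9, -1.5]
grip_width: 0.0123
```

Request:
{"api": "drive_tool", "payload": {"motion": [{"travel": [4, 0, 0], "turn": [0, 0, 0]}, {"travel": [4, 0, 0], "turn": [0, 0, 0]}, {"travel": [4, 0, 0], "turn": [0, 0, 0]}, {"travel": [0, 0, 0], "turn": [0, 0, 0]}, {"travel": [0, 0, 0], "turn": [0, 0, 0]}, {"travel": [0, 0, 0], "turn": [0, 0, 0]}]}}

```text
time_s: 11.43
eef_pos: [0.5886, 0.1872, 0.0301]
tool_rot: [[0.972, -0.0, 0.234], [-0.234, -0.0, 0.972], [-0.0, -1.0, -0.0]]
ft_force: [-0.1, 1.0, -1.3]
grip_width: 0.0122
```

Request:
{"api": "drive_tool", "payload": {"motion": [{"travel": [2, 0, 0], "turn": [0, 0, 0]}, {"travel": [2, 0, 0], "turn": [0, 0, 0]}, {"travel": [2, 0, 0], "turn": [0, 0, 0]}, {"travel": [0, 0, 0], "turn": [0, 0, 0]}, {"travel": [0, 0, 0], "turn": [0, 0, 0]}, {"travel": [0, 0, 0], "turn": [0, 0, 0]}]}}

```text
time_s: 11.93
eef_pos: [0.5945, 0.1859, 0.0301]
tool_rot: [[0.972, -0.0, 0.234], [-0.234, -0.0, 0.972], [-0.0, -1.0, -0.0]]
ft_force: [0.8, 0.3, -0.7]
grip_width: 0.0118
```

Request:
{"api": "drive_tool", "payload": {"motion": [{"travel": [1.5, 0, 0], "turn": [0, 0, 0]}, {"travel": [1.5, 0, 0], "turn": [0, 0, 0]}, {"travel": [1, 0, 0], "turn": [0, 0, 0]}, {"travel": [0, 0, 0], "turn": [0, 0, 0]}, {"travel": [0, 0, 0], "turn": [0, 0, 0]}]}}

```text
time_s: 12.35
eef_pos: [0.598, 0.185, 0.0301]
tool_rot: [[0.972, -0.001, 0.234], [-0.234, -0.0, 0.972], [-0.001, -1.0, -0.0]]
ft_force: [-2.2, 1.3, -0.7]
grip_width: 0.012
```

Request:
{"api": "drive_tool", "payload": {"motion": [{"travel": [1.5, 0, 0], "turn": [0, 0, 0]}, {"travel": [1.5, 0, 0], "turn": [0, 0, 0]}, {"travel": [0, 0, 0], "turn": [0, 0, 0]}, {"travel": [0, 0, 0], "turn": [0, 0, 0]}]}}

```text
time_s: 12.68
eef_pos: [0.601, 0.1843, 0.03]
tool_rot: [[0.972, -0.001, 0.234], [-0.234, -0.0, 0.972], [-0.001, -1.0, -0.0]]
ft_force: [-4.4, 1.9, 1.6]
grip_width: 0.0119
```

Request:
{"api": "drive_tool", "payload": {"motion": [{"travel": [1, 0, 0], "turn": [0, 0, 0]}, {"travel": [1, 0, 0], "turn": [0, 0, 0]}, {"travel": [0, 0, 0], "turn": [0, 0, 0]}, {"travel": [0, 0, 0], "turn": [0, 0, 0]}]}}

```text
time_s: 13.02
eef_pos: [0.603, 0.1838, 0.03]
tool_rot: [[0.972, -0.001, 0.234], [-0.234, -0.0, 0.972], [-0.001, -1.0, -0.0]]
ft_force: [-4.9, 1.4, 1.4]
grip_width: 0.0119
```

Request:
{"api": "drive_tool", "payload": {"motion": [{"travel": [1, 0, 0], "turn": [0, 0, 0]}, {"travel": [0, 0, 0], "turn": [0, 0, 0]}, {"travel": [0, 0, 0], "turn": [0, 0, 0]}]}}

```text
time_s: 13.27
eef_pos: [0.6038, 0.1837, 0.0301]
tool_rot: [[0.972, -0.001, 0.234], [-0.234, -0.0, 0.972], [-0.001, -1.0, -0.0]]
ft_force: [-4.9, 2.3, 1.7]
grip_width: 0.0115
```

Request:
{"api": "drive_tool", "payload": {"motion": [{"travel": [1, 0, 0], "turn": [0, 0, 0]}, {"travel": [0, 0, 0], "turn": [0, 0, 0]}, {"travel": [0, 0, 0], "turn": [0, 0, 0]}]}}

```text
time_s: 13.52
eef_pos: [0.6044, 0.1835, 0.0301]
tool_rot: [[0.972, -0.001, 0.234], [-0.234, -0.0, 0.972], [-0.001, -1.0, -0.0]]
ft_force: [-6.3, 0.9, 2.2]
grip_width: 0.0122
```

Request:
{"api": "drive_tool", "payload": {"motion": [{"travel": [1, 0, 0], "turn": [0, 0, 0]}, {"travel": [0, 0, 0], "turn": [0, 0, 0]}, {"travel": [0, 0, 0], "turn": [0, 0, 0]}]}}

```text
time_s: 13.77
eef_pos: [0.6045, 0.1835, 0.0301]
tool_rot: [[0.972, -0.003, 0.233], [-0.233, 0.0, 0.972], [-0.003, -1.0, -0.001]]
ft_force: [-9.8, 3.0, 5.0]
grip_width: 0.0122
```

Request:
{"api": "drive_tool", "payload": {"motion": [{"travel": [1, 0, 0], "turn": [0, 0, 0]}, {"travel": [0, 0, 0], "turn": [0, 0, 0]}, {"travel": [0, 0, 0], "turn": [0, 0, 0]}, {"travel": [0, 0, 0], "turn": [0, 0, 0]}]}}

```text
time_s: 14.1
eef_pos: [0.6045, 0.1835, 0.0301]
tool_rot: [[0.972, -0.004, 0.233], [-0.233, -0.0, 0.972], [-0.004, -1.0, -0.001]]
ft_force: [-12.0, 3.4, 7.2]
grip_width: 0.0119
```

```bash
python3 ov.py o6.png -1.5
```

```text
[0.6045 0.1835 0.0301] [ 0.9724 -0.2331 -0.0043] [-12.0305   3.4058   7.2114] 0.011864084362299831 14.1
```

View pics/o6.png

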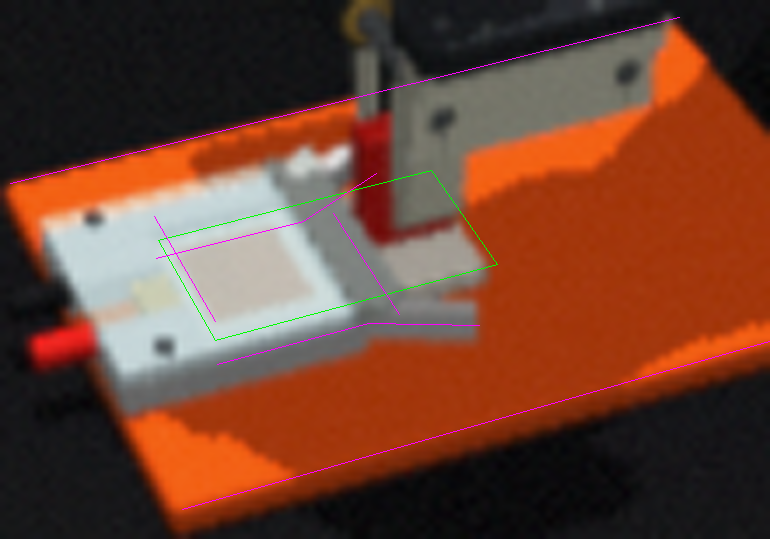

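Request:
{"api": "drive_tool", "payload": {"motion": [{"travel": [1.5, 0, 0], "turn": [0, 0, 0]}, {"travel": [0, 0, 0], "turn": [0, 0, 0]}, {"travel": [0, 0, 0], "turn": [0, 0, 0]}, {"travel": [0, 0, 0], "turn": [0, 0, 0]}, {"travel": [0, 0, 0], "turn": [0, 0, 0]}, {"travel": [0, 0, 0], "turn": [0, 0, 0]}]}}

```text
time_s: 14.65
eef_pos: [0.6046, 0.1835, 0.0301]
tool_rot: [[0.973, -0.007, 0.233], [-0.233, -0.0, 0.973], [-0.007, -1.0, -0.002]]
ft_force: [-16.6, 4.3, 10.7]
grip_width: 0.0116
```

```bash
python3 - <<'E'
from h import *
s=ctrl.get_state(); print(s['eef_pos'],s['ft_force'],s['grip_width'])
c=cam('scene'); save(c,'f7.png',(290,255,350,300),12)
E
```

```text
[0.60458608 0.18347033 0.03009886] [-16.60513233   4.30012091  10.66163067] 0.011615532965302145
```

View pics/f7.png

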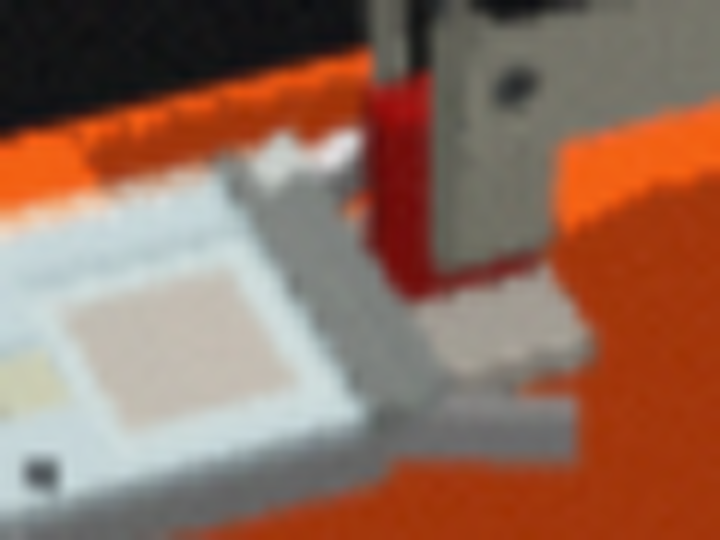

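The dark line has reached the near edge of the lead-in, around (430,340) in the crop. Force rose from 6 to 17 N with almost no motion (0.2 mm), so the nose is on the rigid stops. Handing in.

```bash
python3 -c "
from rig import ctrl
print(ctrl.sign_off())"
```

```text
the job is handed in; nothing more can be done
None
```

I slid the white carrier with the red grip and copper sample nose first along the board, under the steel lip and against the spring. I handed the job in at about 14.7 s with the arm still holding it pressed home.

**Last checks:**
- **Push:** force climbed over the spring travel, then rose from about 6 to 17 N while the tool moved only about 0.2 mm. That fits the rigid end stops.
- **Position:** in the close view the dark line is no longer visible and has reached the near edge of the lead-in.
- **Grip:** the opening stayed at 12 mm, and I saw no slip in the overlay before the last 1.5 mm of push; I did not repeat it after.
- **Lateral fit:** early readings of the case's sideways position disagreed by a few millimetres. I shifted 2 mm and checked an overlay before entry, and it went in with only about 1 N of side force.

Some vertical force (about 11 N up) built up during the final push, well under the limits. I moved nothing else on purpose, but took no final picture of the whole bench to confirm that.

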